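# Carry a varnished roundel to the drying stand on a lifter

### The job

The carved wooden roundel lying on the blade of the lifter has just been varnished, so the gripper must not touch it: take the lifter by its wooden handle, carry the roundel level to the empty drying stand and lower the blade between the two rails, so that the roundel is left lying flat and roughly centred on them. Then draw the lifter back out until its blade is clear of the roundel, leave it standing upright on the bench and let go. Leave the roundel that is already drying on the other stand where it is.

Things in the scene. Friction and masses are not known exactly. Their poses are not given: they have to be found in the camera images.
- lifter_grip (a point): grip point, middle of the handle of the lifter (one rigid loose piece, 0.28 kg), 42 mm above its underside. Upright wooden handle 52 mm long (x), 28 mm wide (y, grip across this), top at 62 mm, on a steel foot plate 64 x 46 x 6 mm standing on the bench. x points along the blade to its tip, z up
- lifter_tip (a point): front end of the lifter's blade, 135 mm along +x from the handle's middle, 15.5 mm below the grip point; same axes. The steel blade is level, 24 mm wide and 3 mm thick, and runs from the handle to here; its upper face is 28 mm above the bench when the lifter stands
- roundel_center (a point): centre (half-way up) of the loose varnished wooden roundel, a disc 74 mm across, 10 mm thick, about 45 g, with a carved flower on top. At the start it lies flat on the lifter's blade, its centre about 95 mm from the handle's middle; z up
- empty_stand: empty drying stand, fixed; origin: centre of underside. Base 66 (x) x 80 x 10 mm; two cork-topped rails along its x, 60 long, 16 wide, tops 46 mm above the bench, 44 mm free between them, slot open at both ends and running roughly along world y. The stands are left and right of the lifter; the bench between them is free for drawing the lifter out. z up
- full_stand: the other drying stand, same shape, axes and origin, also fixed; it carries a roundel that is already drying
- dry_roundel_center (a point): centre (half-way up) of the other roundel, same size, which lies loose on the full stand and stays there

How it is judged:
By the outcome, as a careful person would: the job done as asked, in the order asked, and still so for the second after the job is handed in, with the robot touching nothing.
It also fails if it takes over 43 s, if anything falls off the work surface, if the arm or the gripper's body presses on something with over 40 N, if the wrist force passes 120 N, or if a joint passes its speed limit or range.

### The arm

A 6-joint arm with a two-finger parallel gripper is mounted at the origin on the work surface; the furniture and walls round the work are solid. World frame = base frame: x ahead of the robot, y to its left, z up, the work surface at z = 0. Lengths are in m, angles in degrees, forces in N, time in s.
With the tool pointing down it reaches from about 0.35 to 0.875 m from the base axis. Payload 4.2 kg.
Tool frame: the origin (TCP) lies on the centre line of the jaws, within the pads' length; the fingertips stand 19 mm ahead of it and the grasp point (between the pads) is the TCP; x points along the fingers, y is the direction in which the jaws open and shut, and the axes are right-handed (so a half turn about x gives the same grasp; the last joint's range is limited). The gripper opens to 87 mm and grips with 3 to 60 N. Pads are 19 mm wide; open, the fingers measure 117 mm over their backs; the gripper's body (75 mm by 190 mm) begins 51 mm behind the grasp point.
Start: joints at [78.071, 22.042, 0.453, 0, -68.411, -14.817], TCP at [0.281, 0.558, 0.242] pointing down, gripper open.
Joint ranges: [-179.83, 179.83], [-69.29, 118.12], [-61.27, 80.66], [-181.25, 117.63], [-171.15, -9.14], [-177.46, 177.46]. Speed limits (degrees/s): [159.86, 159.86, 180, 180, 180, 180].

### API

Orientations are given as a 3x3 rotation matrix whose columns are the frame's x, y, z axes.
In Python, from station import * gives the robot as it stands.
- The arm moves only by the shell command python3 -m creep 'ROWS'. ROWS is JSON, a list of rows, each a list of 5 numbers: the opening, from 0 (shut) to 1 (fully open), then the shift along the world's x, y, z in mm, then the turn about the world's z in rad. In form: [[jaw, x, y, z, turn], ...]. A call has exactly 8 rows; each row is the pose to reach, as a shift and turn from the pose measured when the call began; what a row does not reach only later rows make up. A row lasts 1/10 s, in which the tool goes at most 50 mm and 8.59 degrees, less where a joint would pass 70% of its speed; a pose out of reach is approached as far as the arm can. A call with a gripper value outside its range is refused whole. The fingers move at their own pace and stop on an object; the grip force is fixed at half the most. Time passes only in rows, so rows that repeat a pose let the fingers close, or fill a call up. It gives the time, the measured TCP pose, the force and the opening at its end, in the units of the state.
- sense(): the state, without advancing time (a new reading comes with each control period).
- capture(name): name is "scene" or "top" or "wrist"; returns a dict with "image" (400x640x3 uint8, blue, green, red), "z_map" (400x640 float32, m along the optical axis (not along the pixel's ray), 0 where there is no reading), "mtx" (3x3 intrinsics, pixels), "eye" and "attitude" of the camera in the world. Camera axes: x right, y up, looking along -z (the intrinsics and any distortion apply to the point x, -y, -z); pixel columns grow to the right and rows downward; lengths in m; the calibration is good to about 2 mm. A picture is of the moment at which its call begins.
- finish_job(): hands the job in, once; it reports no verdict.
Trained networks look in a picture, given as the dict that the camera call returned (one of the last four; its "shot" number tells which), for a name from the list of things; names that differ only in an ending like _2 or _b are one class to them, and where a whole thing is asked for, a point or a joint stands for the part that bears it (a point fixed in the world has none). Each returns a list of dicts, best first, with "confidence" (0 to 1); they miss things now and then, are a little off and sometimes report something else, mostly with a low value. They report only what shows in the picture. A call takes as long as a camera call.
- look_for(picture, thing): "box" ([left, top, right, bottom] in pixels, round what is visible of it).
- mark_of(picture, thing): "centre" ([column, row] in pixels: a listed point, or the origin of a listed thing).
The state is a dict: "time_s": time; "joints": joint angles; "joint_velocities": joint speeds; "effort": joint torques, N m; "tcp_pos": TCP position; "ee_rot": TCP orientation; "wrist_force": force on the tool from outside, world axes, zero at the start; "moment": the same for the moment, N m; "gripper_width": opening from 0.0 (shut) to 1.0 (fully open).
Only numpy, scipy, OpenCV 4.12 (cv2) and the standard library are available. Lean on these libraries where they do the work, as an engineer would, in place of code of your own. Each camera call takes 0.05 s, during which the arm holds its last target.

## Working session

There is one attempt and no reset: what is moved stays moved. The work goes in short steps, Python scripts to look and compute and a shell command to move; the robot and the scene stay as the last step left them, time stands still between calls to the robot, and variables do not carry over. Pictures are saved under pics/ and viewed, and the job is handed in when it is done.

```bash
mkdir -p pics; ls
cat > h.py <<'E'
from station import *
import numpy as np, cv2
def ray(p,uv):
    K=np.array(p["mtx"]);u,v=uv
    d=np.array([(u-K[0,2])/K[0,0],-(v-K[1,2])/K[1,1],-1.0])
    A=np.array(p["attitude"]); return np.array(p["eye"]),A@d
def atz(p,uv,z):
    e,d=ray(p,uv); return e+d*(z-e[2])/d[2]
def depth(p,uv):
    u,v=int(round(uv[0])),int(round(uv[1]))
    w=p["z_map"][max(0,v-1):v+2,max(0,u-1):u+2]; w=w[w>0]
    if len(w)==0: return None
    e,d=ray(p,uv); return e+d*np.median(w)
def proj(p,X):
    A=np.array(p["attitude"]);c=A.T@(np.array(X)-np.array(p["eye"]))
    K=np.array(p["mtx"]);return np.array([K[0,2]+K[0,0]*c[0]/-c[2],K[1,2]-K[1,1]*c[1]/-c[2]])
E
python3 - <<'E'
from h import *
np.set_printoptions(precision=4,suppress=True)
print(sense())
for c in ["top","scene"]:
    p=capture(c); cv2.imwrite(f"pics/{c}0.png",p["image"]); print(c,p["eye"],p["attitude"],p["mtx"],[k for k in p])
    for t in ["lifter_grip","lifter_tip","roundel_center","empty_stand","full_stand","dry_roundel_center"]:
        for m in mark_of(p,t)[:2]:
            print(t,m["confidence"],m["centre"],depth(p,m["centre"]))
E
```

```text
pics
{'time_s': 0.0, 'joints': array([ 78.073 ,  22.0925,   0.38  ,  -0.0285, -68.4132, -14.8163]), 'joint_velocities': array([-0.0538,  0.0169,  0.0295,  0.0069, -0.0329,  0.0265]), 'effort': array([ -0.    , -39.0666,  18.7402,   4.22  ,   0.011 ,  -0.0002]), 'tcp_pos': array([0.281 , 0.5576, 0.2404]), 'ee_rot': array([[-0.0009, -0.4502, -0.8929],
       [-0.0021, -0.8929,  0.4502],
       [-1.    ,  0.0022, -0.0001]]), 'wrist_force': array([-0.6005, -0.055 , -0.3046]), 'moment': array([-0.002 ,  0.0241,  0.034 ]), 'gripper_width': 0.9999018217032032}
top [ 0.3121 -0.1276  1.0702] [[ 0.1048  0.9741 -0.2006]
 [-0.9945  0.1038 -0.0158]
 [ 0.0054  0.2011  0.9795]] [[503.6584   0.     321.9877]
 [  0.     503.6584 189.8248]
 [  0.       0.       1.    ]] ['image', 'z_map', 'mtx', 'eye', 'attitude', 'shot']
lifter_grip 0.82 [315.5, 223.4] [ 0.4484 -0.1056  0.0622]
roundel_center 0.8 [324.8, 181.8] [ 0.5408 -0.115   0.0396]
empty_stand 0.89 [234.8, 208.1] [0.4699 0.07   0.0105]
full_stand 0.84 [422.9, 207.2] [ 0.5056 -0.3201  0.056 ]
dry_roundel_center 0.93 [428.5, 201.9] [ 0.5175 -0.3305  0.0574]
scene [ 0.11   -0.7749  0.6173] [[ 0.8396  0.3115 -0.4451]
 [-0.5433  0.4794 -0.6892]
 [-0.0013  0.8205  0.5717]] [[507.0174   0.     321.9915]
 [  0.     507.0174 204.0172]
 [  0.       0.       1.    ]] ['image', 'z_map', 'mtx', 'eye', 'attitude', 'shot']
lifter_grip 0.68 [274.5, 229.4] [ 0.4366 -0.1082  0.0468]
roundel_center 0.65 [324.6, 222.2] [ 0.535  -0.1258  0.0342]
empty_stand 0.94 [253.7, 196.9] [0.4756 0.0612 0.0085]
full_stand 0.64 [380.3, 308.0] [ 0.4878 -0.357   0.0319]
full_stand 0.15 [276.9, 229.8] [ 0.441  -0.1091  0.0446]
dry_roundel_center 0.6 [384.8, 280.9] [ 0.5154 -0.3312  0.0547]
```

View pics/top0.png

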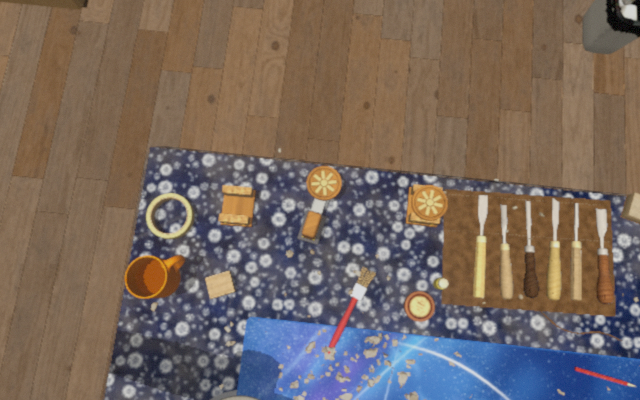

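View pics/scene0.png

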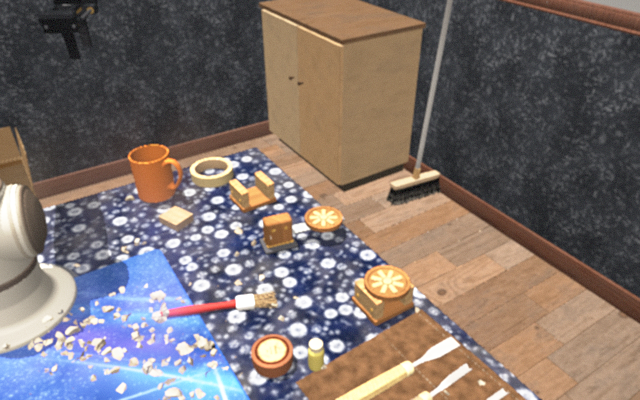

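Top view: the lifter handle is at about (313,222) with its roundel at (325,182). The empty stand is at (236,206) and the full stand at (425,205). The networks agree with the picture. Next I'll refine the poses from depth.

```bash
cat > seg.py <<'E'
from h import *
def cloud(p):
    Z=p["z_map"];v,u=np.mgrid[0:400,0:640];K=np.array(p["mtx"])
    d=np.stack([(u-K[0,2])/K[0,0],-(v-K[1,2])/K[1,1],-np.ones_like(Z)],-1)*Z[...,None]
    X=d@np.array(p["attitude"]).T+np.array(p["eye"]); X[Z<=0]=np.nan
    return X
def rect(X,c,r,z0,z1):
    P=X.reshape(-1,3);m=(np.hypot(P[:,0]-c[0],P[:,1]-c[1])<r)&(P[:,2]>z0)&(P[:,2]<z1)
    Q=P[m]; (cx,cy),(w,h),a=cv2.minAreaRect((Q[:,:2]*1000).astype(np.float32))
    return len(Q),Q.mean(0).round(4),(round(cx,1),round(cy,1)),(round(w,1),round(h,1)),round(a,2),np.median(Q[:,2]).round(4)
E
python3 - <<'E'
from seg import *
p=capture("top");X=cloud(p)
print("table",np.nanmedian(X[240:270,240:290,2]))
print("handle",rect(X,(.445,-.105),.06,.055,.07))
print("roundel",rect(X,(.54,-.115),.06,.033,.05))
print("foot..",rect(X,(.445,-.105),.045,.004,.012))
print("rails",rect(X,(.47,.07),.06,.04,.055))
print("base",rect(X,(.47,.07),.07,.006,.055))
print("dry",rect(X,(.5175,-.33),.06,.05,.07))
P=X.reshape(-1,3)
for s in (1,-1):
    m=(np.hypot(P[:,0]-.47,P[:,1]-.07)<.06)&(P[:,2]>.04)&(P[:,2]<.055)&((P[:,0]-.47)*s>0)
    print(m.sum(),P[m].mean(0), cv2.minAreaRect((P[m][:,:2]*1000).astype(np.float32)))
im=cv2.resize(p["image"][150:260,200:360],None,fx=5,fy=5,interpolation=cv2.INTER_CUBIC);cv2.imwrite("pics/topz.png",im)
E
```

```text
table 0.0004622732816854658
handle (345, array([ 0.4477, -0.0956,  0.0619]), (448.0, -95.5), (27.9, 51.5), 79.02, np.float64(0.0619))
roundel (912, array([ 0.5397, -0.1114,  0.0374]), (540.0, -111.5), (73.7, 73.1), 35.44, np.float64(0.0373))
foot.. (262, array([ 0.4416, -0.0983,  0.0067]), (442.7, -104.2), (78.7, 78.7), 84.51, np.float64(0.0063))
rails (478, array([0.4736, 0.0657, 0.0463]), (474.3, 66.0), (76.3, 61.1), 1.22, np.float64(0.0464))
base (1249, array([0.4735, 0.0641, 0.0258]), (472.6, 70.1), (80.2, 117.9), 4.35, np.float64(0.0138))
dry (1013, array([ 0.5175, -0.3312,  0.0554]), (517.7, -331.9), (73.1, 73.7), 15.54, np.float64(0.0553))
237 [0.50371413 0.06621737 0.0463117 ] ((503.9335632324219, 66.61485290527344), (16.949018478393555, 61.06317901611328), 1.260411024093628)
241 [0.44392426 0.06511239 0.04619109] ((444.3994140625, 64.9776611328125), (16.449886322021484, 60.32124328613281), 1.142126441001892)
```

View pics/topz.png

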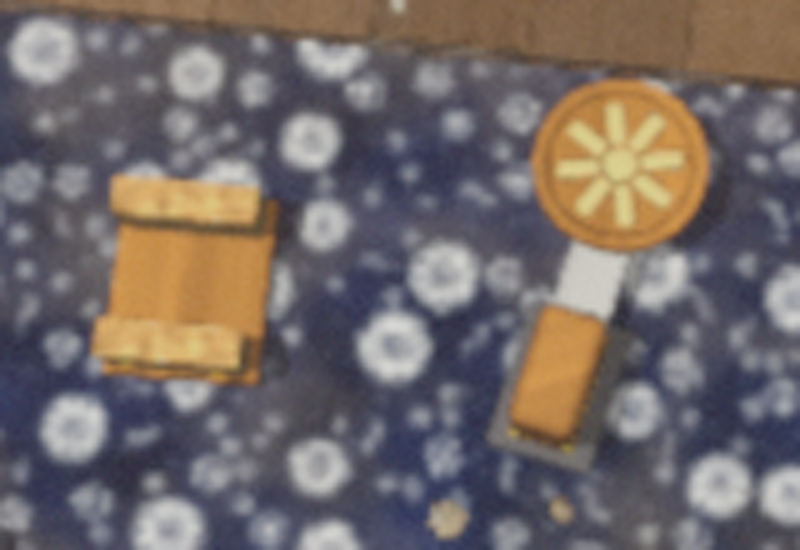

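```bash
python3 -m creep '[[1,10,-40,0,-0.14],[1,20,-80,0,-0.28],[1,30,-120,0,-0.42],[1,40,-160,0,-0.56],[1,50,-200,0,-0.70],[1,60,-240,0,-0.84],[1,70,-280,0,-0.98],[1,80,-320,0,-1.12]]'; python3 -m creep '[[1,10,-40,0,-0.14],[1,20,-80,0,-0.28],[1,30,-120,0,-0.42],[1,40,-160,0,-0.56],[1,50,-200,0,-0.70],[1,60,-240,0,-0.84],[1,70,-280,0,-0.98],[1,80,-310,0,-1.12]]'
```

```text
time_s: 1.55
tcp_pos: [0.3613, 0.2365, 0.2419]
ee_rot: [[0.001, -1.0, 0.021], [0.001, 0.021, 1.0], [-1.0, -0.001, 0.001]]
wrist_force: [0.6, -0.2, -0.6]
gripper_width: 0.999
time_s: 2.35
tcp_pos: [0.4414, -0.0756, 0.2423]
ee_rot: [[0.002, -0.41, 0.912], [-0.0, 0.912, 0.41], [-1.0, -0.001, 0.002]]
wrist_force: [0.2, 0.5, -0.1]
gripper_width: 1.004
```

```bash
python3 -m creep '[[1,2,-5,-15,-0.12],[1,3,-10,-35,-0.25],[1,4,-15,-55,-0.38],[1,6,-20,-75,-0.51],[1,6.5,-20,-90,-0.614],[1,6.5,-20,-90,-0.614],[1,6.5,-20,-90,-0.614],[1,6.5,-20,-90,-0.614]]'
python3 - <<'E'
from seg import *
s=sense();print(s["joints"],s["tcp_pos"],np.degrees(np.arctan2(s["ee_rot"][1,1],s["ee_rot"][0,1])))
p=capture("wrist");X=cloud(p);cv2.imwrite("pics/w1.png",p["image"])
try:
    print("handle",rect(X,(.448,-.0955),.04,.055,.07))
    print("roundel",rect(X,(.54,-.1115),.06,.033,.05))
except Exception as e: print(e)
E
```

```text
time_s: 3.15
tcp_pos: [0.4486, -0.0955, 0.1533]
ee_rot: [[0.003, 0.188, 0.982], [-0.001, 0.982, -0.188], [-1.0, -0.001, 0.004]]
wrist_force: [-0.1, 0.4, 0.5]
gripper_width: 1.001
[   8.44068134   11.05371947  -29.54593354    0.13200016  -49.21468551
 -109.3816503 ] [ 0.44861666 -0.0954849   0.15334474] 79.14503521613035
handle (1885, array([ 0.4462, -0.0953,  0.0617]), (447.8, -95.3), (27.2, 50.5), 78.4, np.float64(0.062))
roundel (1951, array([ 0.549 , -0.1135,  0.0372]), (541.3, -110.0), (69.0, 73.8), 57.37, np.float64(0.0377))
```

View pics/w1.png

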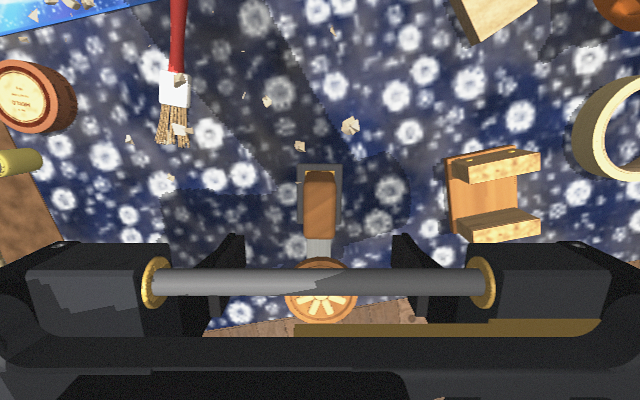

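The wrist view shows the handle at (320,205), between the open fingers, with the blade and roundel in line below it at (320,290). Its pose agrees with the top view, so I'll descend and grip.

```bash
python3 -m creep '[[1,-0.7,0,-20,0],[1,-0.7,0,-42,0],[1,-0.7,0,-65,0],[1,-0.7,0,-85,0],[1,-0.7,0,-100,0],[1,-0.7,0,-107,0],[1,-0.7,0,-110,0],[1,-0.7,0,-110,0]]'; python3 -m creep '[[0.7,0,0,0,0],[0.5,0,0,0,0],[0.4,0,0,0,0],[0.36,0,0,0,0],[0.33,0,0,0,0],[0.25,0,0,0,0],[0.1,0,0,0,0],[0,0,0,0,0]]'
```

```text
time_s: 4.0
tcp_pos: [0.4483, -0.0954, 0.0438]
ee_rot: [[0.004, 0.188, 0.982], [-0.001, 0.982, -0.188], [-1.0, -0.0, 0.005]]
wrist_force: [0.9, -0.2, 0.1]
gripper_width: 1.001
time_s: 4.8
tcp_pos: [0.4483, -0.0954, 0.0438]
ee_rot: [[0.004, 0.188, 0.982], [-0.001, 0.982, -0.188], [-1.0, -0.0, 0.005]]
wrist_force: [-0.1, -0.3, -0.8]
gripper_width: 0.353
```

```bash
python3 -m creep '[[0,0,0,0,0],[0,0,0,0,0],[0,0,0,0,0],[0,0,0,1,0],[0,0,0,3,0],[0,0,0,6,0],[0,0,0,8,0],[0,0,0,8,0]]'
python3 - <<'E'
from seg import *
p=capture("top");X=cloud(p)
print(sense()["gripper_width"])
print("roundel",rect(X,(.54,-.111),.05,.036,.07))
p=capture("scene");cv2.imwrite("pics/s2.png",cv2.resize(p["image"][150:280,200:400],None,fx=4,fy=4))
E
```

```text
time_s: 5.6
tcp_pos: [0.4485, -0.0954, 0.0521]
ee_rot: [[0.005, 0.188, 0.982], [-0.001, 0.982, -0.188], [-1.0, -0.0, 0.005]]
wrist_force: [-0.4, -0.1, -4.2]
gripper_width: 0.32
0.31993394511336337
roundel (187, array([ 0.5577, -0.1306,  0.0454]), (556.8, -130.4), (66.8, 24.5), 40.95, np.float64(0.0458))
```

View pics/s2.png

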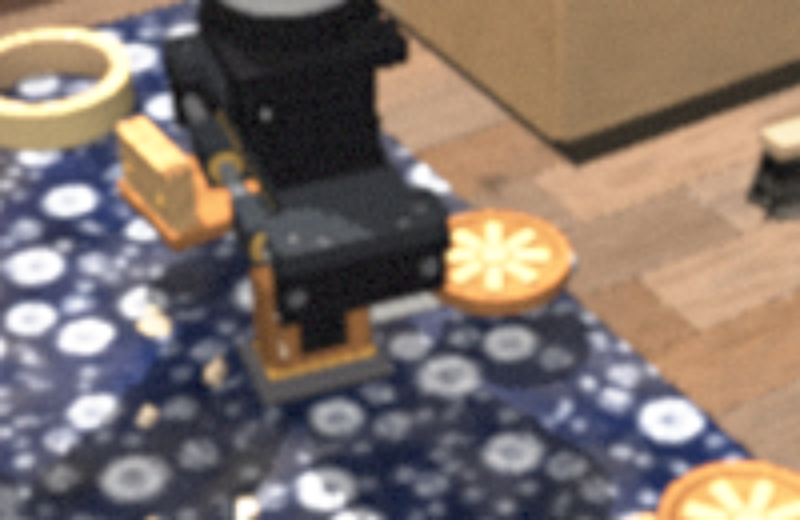

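Lifter gripped and lifted level; the roundel rides at about (505,260) in the crop. I'll raise it, then turn it gently.

```bash
python3 -m creep '[[0,0,0,1,0],[0,0,0,4,0],[0,0,0,9,0],[0,0,0,15,0],[0,0,0,21,0],[0,0,0,25,0],[0,0,0,27,0],[0,0,0,28,0]]'; python3 -m creep '[[0,0,0,0,0.02],[0,0,0,0,0.06],[0,0,0,0,0.13],[0,0,0,0,0.21],[0,0,0,0,0.29],[0,0,0,0,0.37],[0,0,0,0,0.45],[0,0,0,0,0.53]]';  python3 -m creep '[[0,1,0,0,0.06],[0,3,0,0,0.14],[0,6,0,0,0.22],[0,9,0,0,0.30],[0,12,0,0,0.38],[0,14,0,0,0.46],[0,15,0,0,0.54],[0,16,0,0,0.62]]'; python3 -m creep '[[0,2,0,0,0.08],[0,4,0,0,0.16],[0,6,0,0,0.24],[0,8,0,0,0.32],[0,10,0,0,0.40],[0,11,0,0,0.46],[0,12,0,0,0.50],[0,12,0,0,0.52]]'
python3 - <<'E'
from seg import *
s=sense();print(s["joints"],s["tcp_pos"],np.degrees(np.arctan2(s["ee_rot"][1,1],s["ee_rot"][0,1])))
p=capture("top");X=cloud(p);cv2.imwrite("pics/t3.png",cv2.resize(p["image"][130:280,180:380],None,fx=4,fy=4))
for t in["roundel_center","lifter_tip"]: print([(m["confidence"],m["centre"],depth(p,m["centre"])) for m in mark_of(p,t)])
E
```

```text
time_s: 6.5
tcp_pos: [0.4483, -0.0953, 0.0801]
ee_rot: [[0.005, 0.188, 0.982], [-0.001, 0.982, -0.188], [-1.0, 0.0, 0.005]]
wrist_force: [-0.2, 0.0, -3.3]
gripper_width: 0.318
time_s: 7.3
tcp_pos: [0.4481, -0.0954, 0.0798]
ee_rot: [[0.004, -0.338, 0.941], [0.002, 0.941, 0.338], [-1.0, 0.0, 0.004]]
wrist_force: [-1.0, -0.0, -3.0]
gripper_width: 0.321
time_s: 8.1
tcp_pos: [0.464, -0.0954, 0.0795]
ee_rot: [[0.002, -0.824, 0.566], [0.004, 0.566, 0.824], [-1.0, 0.001, 0.004]]
wrist_force: [0.6, -0.5, -3.5]
gripper_width: 0.319
time_s: 8.9
tcp_pos: [0.476, -0.0954, 0.0792]
ee_rot: [[-0.001, -0.997, 0.08], [0.004, 0.08, 0.997], [-1.0, 0.001, 0.004]]
wrist_force: [-0.0, -0.4, -3.0]
gripper_width: 0.323
[  7.74488387  19.74295893 -30.66174781  -0.34697606 -39.62191838
 -12.08844296] [ 0.47598583 -0.09541225  0.0791926 ] 175.38925800696865
[(0.68, [269.0, 201.5], array([ 0.42975816, -0.04440526,  0.37611661]))]
[]
```

View pics/t3.png

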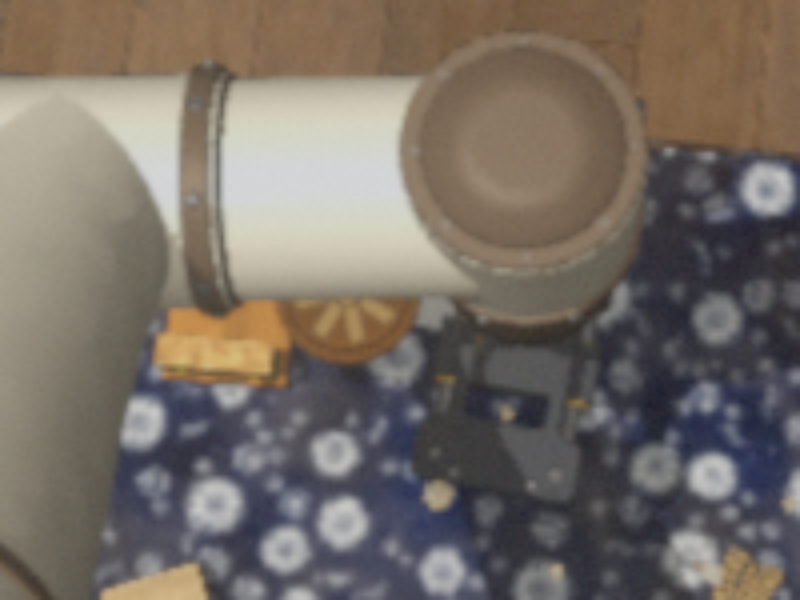

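Top view is mostly blocked by the arm, but it shows the roundel at about (345,330) in the crop, riding toward the stand. I'll finish the turn, approach, and check with the wrist and scene cameras.

```bash
python3 -m creep '[[0,0,1,0,0.02],[0,0,4,0,0.05],[0,1,9,0,0.08],[0,2,15,0,0.103],[0,2,21,0,0.103],[0,2,26,0,0.103],[0,2,29,0,0.103],[0,2,30,0,0.103]]'
python3 - <<'E'
from seg import *
s=sense();print(s["tcp_pos"],np.degrees(np.arctan2(s["ee_rot"][1,1],s["ee_rot"][0,1])))
for c in("wrist","scene"):
    p=capture(c);X=cloud(p);im=p["image"] if c=="wrist" else cv2.resize(p["image"][120:270,180:380],None,fx=4,fy=4)
    cv2.imwrite(f"pics/{c}4.png",im)
    P=X.reshape(-1,3);m=(np.hypot(P[:,0]-.474,P[:,1]-.03)<.05)&(P[:,2]>.068)&(P[:,2]<.08)
    print(c,m.sum(),cv2.minEnclosingCircle((P[m][:,:2]*1000).astype(np.float32)) if m.sum() else 0,np.median(P[m][:,2]))
E
```

```text
time_s: 9.85
tcp_pos: [0.4778, -0.065, 0.0793]
ee_rot: [[-0.001, -1.0, -0.021], [0.004, -0.021, 1.0], [-1.0, 0.001, 0.004]]
wrist_force: [-0.3, -0.1, -4.0]
gripper_width: 0.319
[ 0.47781298 -0.06497871  0.07931806] -178.78751790872417
wrist 0 0 nan
scene 56 ((463.7951354980469, 11.135839462280273), 21.0504207611084) 0.07064688700286148
  return _methods._mean(a, axis=axis, dtype=dtype,
  ret = ret.dtype.type(ret / rcount)
```

View pics/wrist4.png

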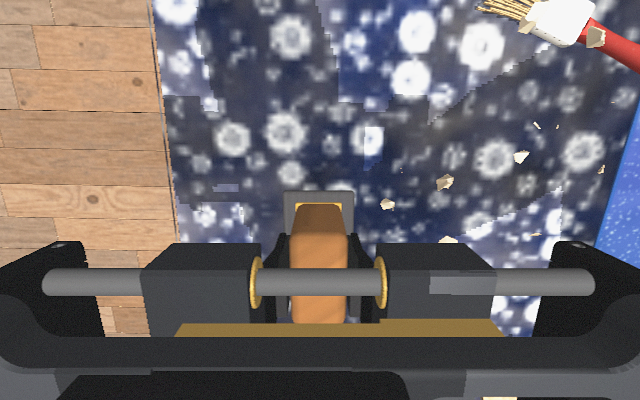

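View pics/scene4.png

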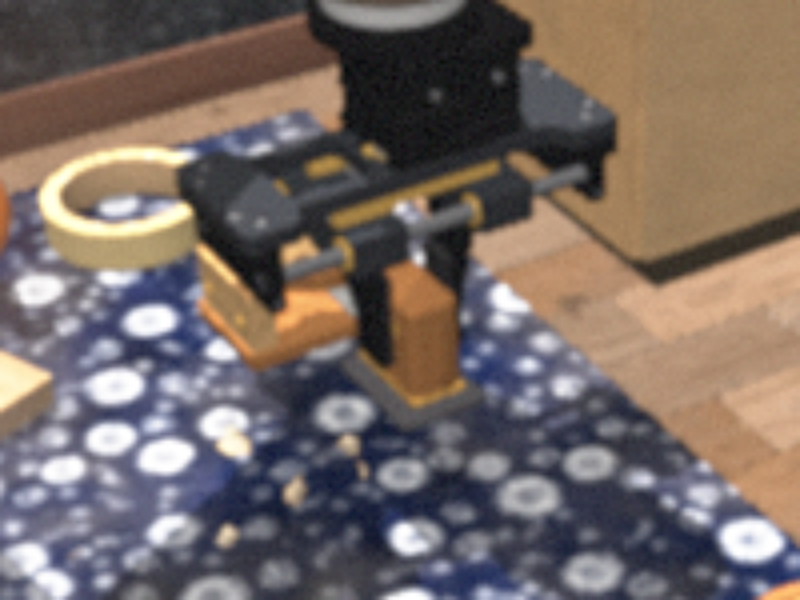

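The wrist view shows the handle square in the jaws at (320,265). In the scene view the blade is level and the roundel sits partly behind the gripper at about (310,320). I'll project the expected rim of the roundel onto the top view to check it.

Run:
```python
from seg import *
outs=[]
for c,(r0,r1,c0,c1) in (("top",(150,260,200,340)),("scene",(150,260,210,350))):
    p=capture(c);X=cloud(p);im=p["image"][r0:r1,c0:c1].copy();im=cv2.resize(im,None,fx=5,fy=5)
    a=np.linspace(0,2*np.pi,73)
    def poly(pts,col):
        q=np.array([(proj(p,x)-[c0,r0]+.5)*5 for x in pts]).astype(int);cv2.polylines(im,[q],False,col,1)
    zt=.0793+.0015-.042+.038-.0018
    poly([(.4738+.037*np.cos(t),.029+.037*np.sin(t),zt-.0) for t in a],(0,255,0))
    for x in(.504,.4443): poly([(x+i*.008,.066+j*.03,.046) for i,j in((-1,-1),(1,-1),(1,1),(-1,1),(-1,-1))],(255,0,255))
    cv2.imwrite(f"pics/{c}5.png",im)
    P=X.reshape(-1,3);m=(np.hypot(P[:,0]-.474,P[:,1]-.03)<.055)&(P[:,2]>.058)&(P[:,2]<.085)
    print(c,m.sum(),zt,np.percentile(P[m][:,2],[10,50,90]) if m.sum() else 0, P[m].min(0),P[m].max(0))
```

```text
top 648 0.075 [0.06659946 0.07241883 0.07540395] [ 0.43502746 -0.02462915  0.05986135] [0.48276285 0.06662595 0.0805487 ]
scene 119 0.075 [0.06149562 0.06802704 0.07214055] [ 0.44435594 -0.02228405  0.05953496] [0.47120447 0.03030427 0.07332561]
```

View pics/top5.png

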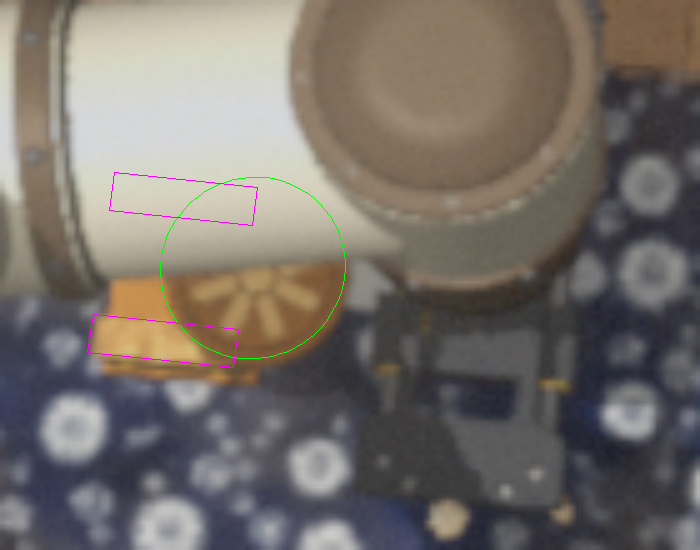

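View pics/scene5.png

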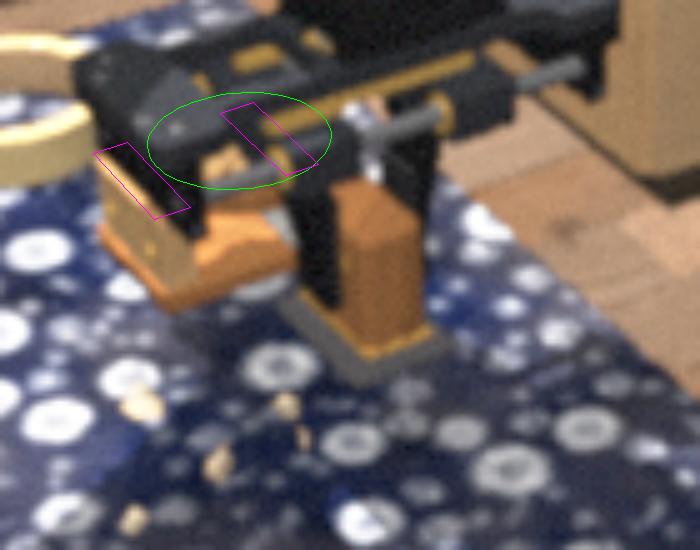

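Run:
```python
from seg import *
from scipy.optimize import least_squares
p=capture("top");X=cloud(p)
b,g,r=[p["image"][...,i].astype(int) for i in range(3)]
m=(np.hypot(X[...,0]-.474,X[...,1]-.03)<.055)&(X[...,2]>.069)&(X[...,2]<.079)&(r-b>40)&(X[...,1]>-.02)
n,l,st,_=cv2.connectedComponentsWithStats(m.astype(np.uint8));k=1+np.argmax(st[1:,4]);m=l==k
Q=X[m][:,:2]*1000
print(len(Q),Q.min(0),Q.max(0),np.median(X[m][:,2]))
h=cv2.convexHull(Q.astype(np.float32))[:,0]; h=h[h[:,0]<Q[:,0].max()-12]
f=least_squares(lambda c:np.hypot(h[:,0]-c[0],h[:,1]-c[1])-36.7,[474,29],loss="soft_l1")
print(f.x,np.abs(f.fun).mean(),len(h))
A=np.c_[Q,np.ones(len(Q))];print("slope",np.linalg.lstsq(A,X[m][:,2]*1000,rcond=None)[0])
```

```text
534 [435.16294496  -8.3558185 ] [479.84574647  62.16139916] 0.07293804780088853
[472.13138786  27.50161133] 0.5079179939699912 22
slope [-1.56211932e-02 -2.41150043e-03  8.00865812e+01]
```

Measured: the roundel centre is at (472,27.5) mm and level, about 2 mm from expected. I'll shift +38 mm in y and +1 mm in x, then lower.

```bash
python3 -m creep '[[0,0,1,0,0],[0,0,5,0,0],[0,1,12,0,0],[0,1,20,0,0],[0,1,28,0,0],[0,1,34,0,0],[0,1,37,0,0],[0,1,38,0,0]]'; python3 -m creep '[[0,0,0,0,0],[0,0,0,-1,0],[0,0,0,-3,0],[0,0,0,-6,0],[0,0,0,-9,0],[0,0,0,-11,0],[0,0,0,-12,0],[0,0,0,-12,0]]'
python3 - <<'E'
from seg import *
outs=[]
for c,(r0,r1,c0,c1) in (("top",(150,260,200,340)),("scene",(150,260,210,350))):
    p=capture(c);im=cv2.resize(p["image"][r0:r1,c0:c1],None,fx=5,fy=5);cv2.imwrite(f"pics/{c}6.png",im)
E
```

```text
time_s: 10.9
tcp_pos: [0.4788, -0.027, 0.0793]
ee_rot: [[-0.001, -1.0, -0.021], [0.004, -0.021, 1.0], [-1.0, 0.001, 0.004]]
wrist_force: [0.4, -0.2, -4.1]
gripper_width: 0.319
time_s: 11.7
tcp_pos: [0.4787, -0.0271, 0.0671]
ee_rot: [[-0.002, -1.0, -0.021], [0.004, -0.021, 1.0], [-1.0, 0.002, 0.004]]
wrist_force: [-0.0, -0.3, -3.2]
gripper_width: 0.318
```

View pics/top6.png

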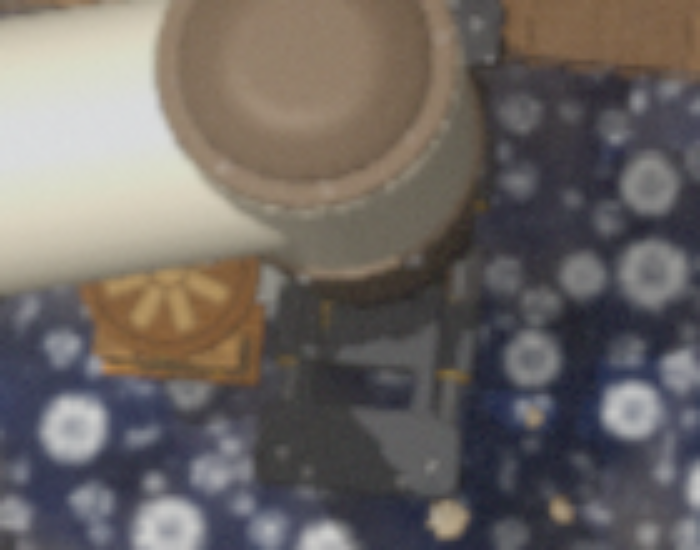

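View pics/scene6.png

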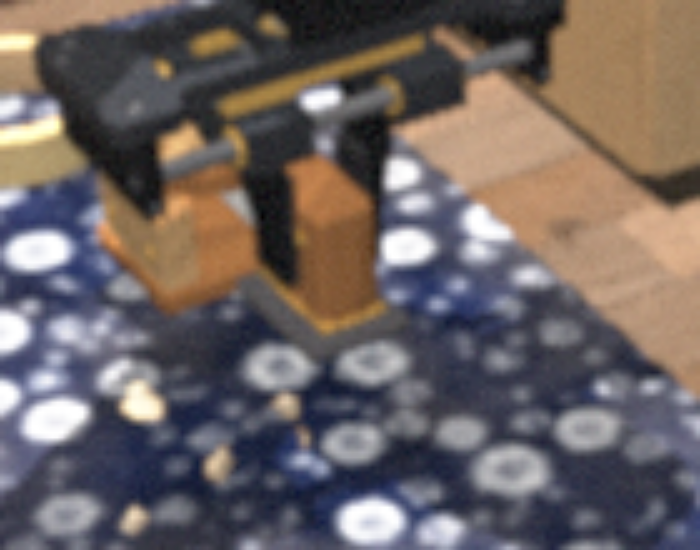

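The roundel is at (175,290) in the top crop, squarely over the stand, and the blade in the scene crop points into the slot. Lowering.

```bash
python3 -m creep '[[0,0,0,-2,0],[0,0,0,-4,0],[0,0,0,-6,0],[0,0,0,-8,0],[0,0,0,-11,0],[0,0,0,-14,0],[0,0,0,-16,0],[0,0,0,-16,0]]'
python3 - <<'E'
from seg import *
p=capture("top");X=cloud(p)
b,g,r=[p["image"][...,i].astype(int) for i in range(3)]
m=(np.hypot(X[...,0]-.474,X[...,1]-.066)<.055)&(X[...,2]>.050)&(X[...,2]<.065)
print(m.sum(),np.median(X[m],axis=0),X[m].min(0),X[m].max(0))
cv2.imwrite("pics/top7.png",cv2.resize(p["image"][150:260,200:340],None,fx=5,fy=5))
p=capture("scene");cv2.imwrite("pics/scene7.png",cv2.resize(p["image"][150:260,210:350],None,fx=5,fy=5))
E
```

```text
time_s: 12.6
tcp_pos: [0.4786, -0.0271, 0.051]
ee_rot: [[-0.002, -1.0, -0.021], [0.003, -0.021, 1.0], [-1.0, 0.002, 0.004]]
wrist_force: [0.2, 0.6, -3.4]
gripper_width: 0.317
435 [0.45559351 0.06032476 0.05506485] [0.43591983 0.02980423 0.0501347 ] [0.47737719 0.09981522 0.06115564]
```

View pics/scene7.png

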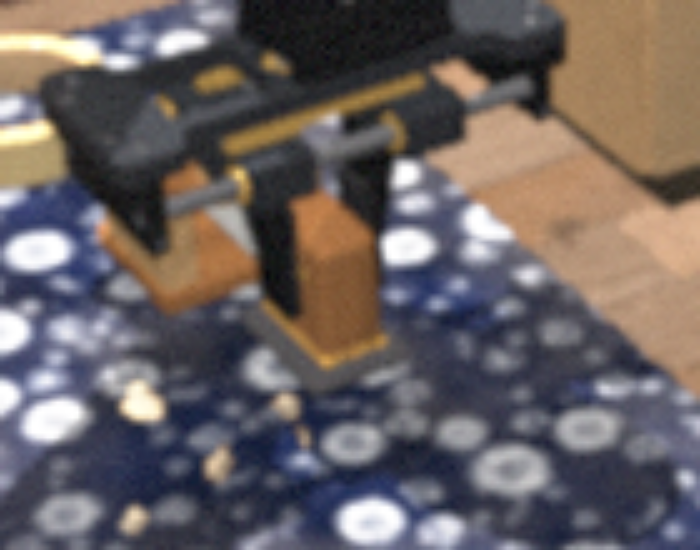

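View pics/top7.png

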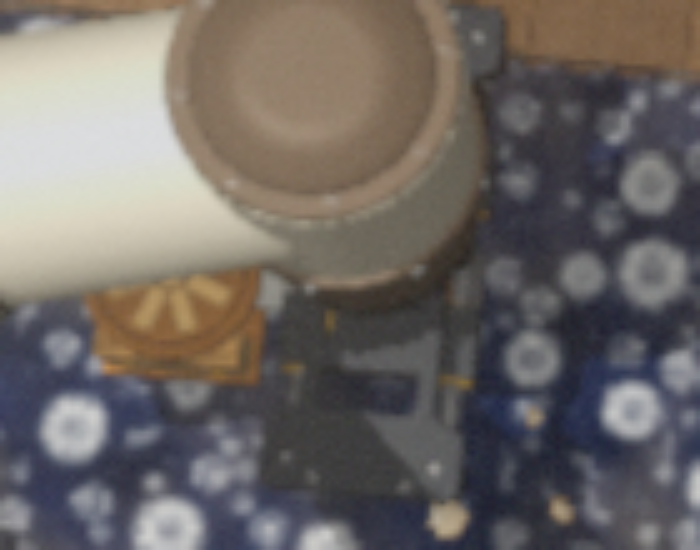

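The roundel's top measures 55 mm, as it should when resting on the rails (46+10). The blade's upper face is now at about 35 mm, clear below it. Drawing the lifter straight back.

```bash
python3 -m creep '[[0,0,-1,-1,0],[0,0,-5,-1,0],[0,0,-12,-1,0],[0,0,-20,-1,0],[0,0.5,-29,-1,0],[0,1,-39,-1,0],[0,1,-49,-1,0],[0,1,-58,-1,0]]';python3 -m creep '[[0,0,-10,0,0],[0,0,-20,0,0],[0,0,-30,0,0],[0,1,-39,0,0],[0,1,-47,0,0],[0,1,-52,0,0],[0,1,-55,0,0],[0,1,-55,0,0]]'; python3 -m creep '[[0,0,0,-1,0],[0,0,0,-2.5,0],[0,0,0,-4,0],[0,0,0,-5,0],[0,0,0,-5.7,0],[0,0,0,-6,0],[0,0,0,-6,0],[0,0,0,-6,0]]'
python3 - <<'E'
from seg import *
for c,(r0,r1,c0,c1) in (("top",(150,260,200,340)),("scene",(150,270,210,370))):
    p=capture(c);im=cv2.resize(p["image"][r0:r1,c0:c1],None,fx=5,fy=5);cv2.imwrite(f"pics/{c}8.png",im)
E
```

```text
time_s: 13.5
tcp_pos: [0.4798, -0.0861, 0.0503]
ee_rot: [[-0.001, -1.0, -0.021], [0.004, -0.021, 1.0], [-1.0, 0.001, 0.004]]
wrist_force: [0.0, 0.4, -2.6]
gripper_width: 0.32
time_s: 14.3
tcp_pos: [0.4808, -0.1413, 0.0502]
ee_rot: [[-0.001, -1.0, -0.02], [0.004, -0.02, 1.0], [-1.0, 0.001, 0.004]]
wrist_force: [-0.3, 0.1, -4.0]
gripper_width: 0.323
time_s: 15.1
tcp_pos: [0.4808, -0.1414, 0.0443]
ee_rot: [[-0.001, -1.0, -0.02], [0.004, -0.02, 1.0], [-1.0, 0.001, 0.004]]
wrist_force: [-0.1, 0.1, -3.2]
gripper_width: 0.321
```

View pics/top8.png

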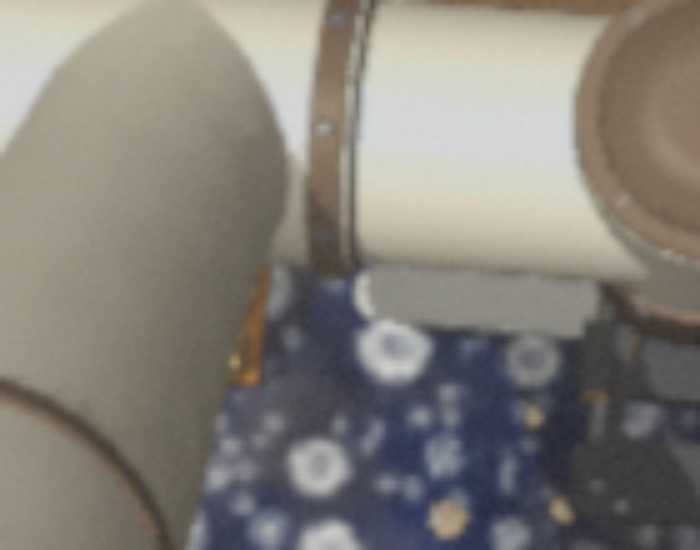

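View pics/scene8.png

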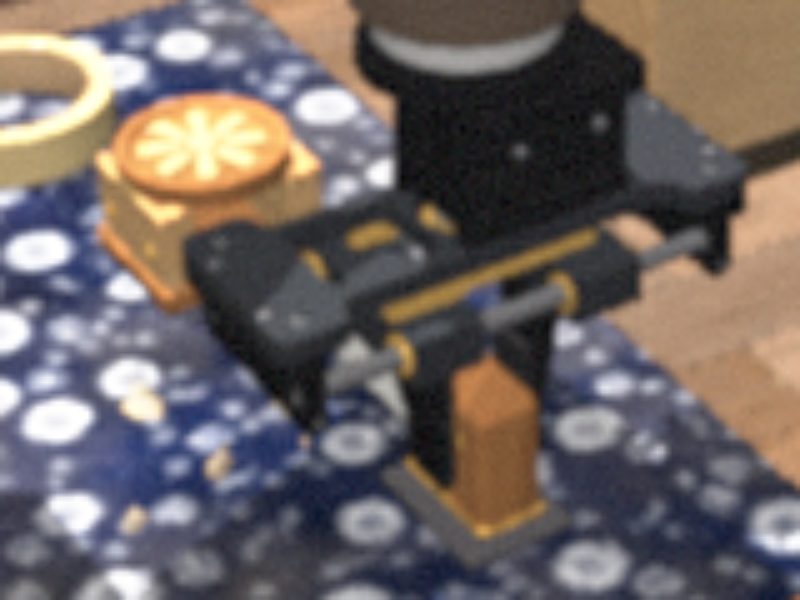

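The roundel lies flat on both rails, at (205,145) in the scene crop, and the blade is clear. The lifter still hangs a fraction above the bench (−3 N), so I'll seat it.

```bash
python3 -m creep '[[0,0,0,-0.3,0],[0,0,0,-0.6,0],[0,0,0,-0.8,0],[0,0,0,-1,0],[0,0,0,-1,0],[0,0,0,-1,0],[0,0,0,-1,0],[0,0,0,-1,0]]'
```

```text
time_s: 16.0
tcp_pos: [0.4809, -0.1414, 0.0438]
ee_rot: [[-0.001, -1.0, -0.02], [0.003, -0.02, 1.0], [-1.0, 0.001, 0.003]]
wrist_force: [-2.8, 0.6, 6.0]
gripper_width: 0.318
```

Touching the bench (+6 N upward). Opening slowly, then rising straight up.

```bash
python3 -m creep '[[0.33,0,0,0,0],[0.36,0,0,0,0],[0.42,0,0,0,0],[0.5,0,0,0,0],[0.6,0,0,0,0],[0.75,0,0,0,0],[0.9,0,0,0,0],[1,0,0,0,0]]';python3 -m creep '[[1,0,0,0,0],[1,0,0,4,0],[1,0,0,14,0],[1,0,0,30,0],[1,0,0,50,0],[1,0,0,75,0],[1,0,0,100,0],[1,0,0,120,0]]'; python3 -m creep '[[1,-5,-5,20,0],[1,-20,-20,40,0],[1,-40,-40,60,0],[1,-60,-60,80,0],[1,-80,-90,100,0],[1,-90,-120,100,0],[1,-95,-150,100,0],[1,-100,-170,100,0]]'
python3 - <<'E'
from seg import *
for c in ("top","scene"):
    p=capture(c);cv2.imwrite(f"pics/{c}9.png",p["image"]);X=cloud(p)
    for n,a in (("handle",((.481,-.141),.06,.055,.07)),("roundel",((.474,.066),.06,.05,.062)),("dry",((.5175,-.33),.06,.05,.062)),("blade",((.479,-.05),.06,.02,.034))):
        try: print(c,n,rect(X,*a))
        except Exception as e: print(n,"none")
E
```

```text
time_s: 16.8
tcp_pos: [0.4809, -0.1414, 0.0437]
ee_rot: [[-0.001, -1.0, -0.02], [0.004, -0.02, 1.0], [-1.0, 0.001, 0.004]]
wrist_force: [0.6, -0.2, 0.5]
gripper_width: 0.777
time_s: 17.6
tcp_pos: [0.4813, -0.1415, 0.1663]
ee_rot: [[0.002, -1.0, -0.021], [0.003, -0.021, 1.0], [-1.0, -0.002, 0.003]]
wrist_force: [1.1, -0.3, -0.8]
gripper_width: 1.004
time_s: 18.4
tcp_pos: [0.3805, -0.313, 0.2676]
ee_rot: [[0.003, -1.0, -0.02], [0.002, -0.02, 1.0], [-1.0, -0.003, 0.002]]
wrist_force: [-0.1, -0.0, 0.5]
gripper_width: 0.998
top handle (0, array([nan, nan, nan]), (0.0, 0.0), (0.0, 0.0), 0.0, np.float64(nan))
top roundel (1007, array([0.4725, 0.0661, 0.0552]), (472.6, 66.6), (73.2, 73.3), 7.47, np.float64(0.0551))
top dry (0, array([nan, nan, nan]), (0.0, 0.0), (0.0, 0.0), 0.0, np.float64(nan))
top blade (393, array([ 0.4779, -0.0462,  0.0284]), (478.0, -47.5), (24.5, 79.5), 1.47, np.float64(0.0283))
scene handle (279, array([ 0.4769, -0.1452,  0.0594]), (478.4, -142.7), (28.3, 52.4), 2.37, np.float64(0.0597))
scene roundel (115, array([0.4453, 0.0613, 0.0528]), (444.7, 61.5), (19.6, 65.6), 3.5, np.float64(0.0528))
scene dry (1215, array([ 0.5168, -0.3336,  0.0532]), (517.6, -333.1), (73.2, 73.4), 77.34, np.float64(0.0534))
scene blade (203, array([ 0.4763, -0.0708,  0.0263]), (475.5, -71.8), (81.1, 41.9), 47.69, np.float64(0.0263))seg.py:10: RuntimeWarning: Mean of empty slice.
  return len(Q),Q.mean(0).round(4),(round(cx,1),round(cy,1)),(round(w,1),round(h,1)),round(a,2),np.median(Q[:,2]).round(4)
  ret = um.true_divide(
  return _methods._mean(a, axis=axis, dtype=dtype,
  ret = ret.dtype.type(ret / rcount)
```

View pics/top9.png

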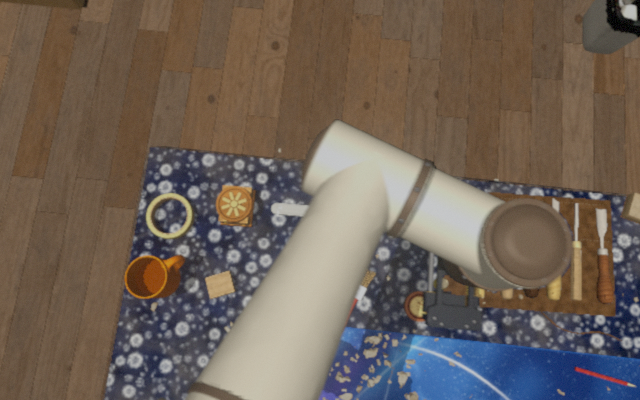

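View pics/scene9.png

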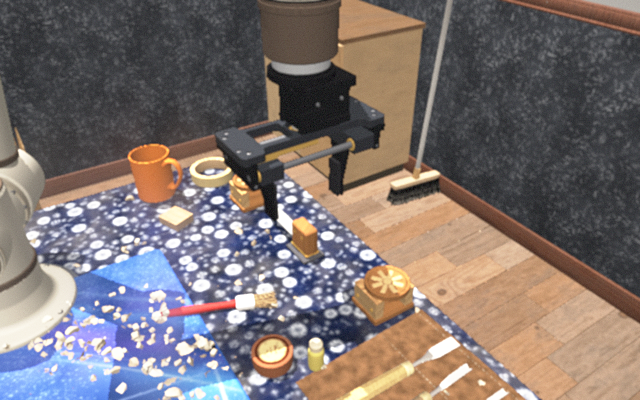

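```bash
python3 -c "
from station import *
print(finish_job())"
```

```text
the job is handed in; nothing more can be done
None
```

The varnished roundel is lying flat on the rails of the empty stand, and I handed the job in at about 18.5 s of the 43 s. I gripped the lifter by its handle, carried the roundel level to the stand and lowered the blade between the rails. Then I drew the lifter back 114 mm, set it down and let go. The gripper never touched the roundel.

What the last checks showed:
- **Placed roundel:** its centre is at (472.6, 66.6) mm against a stand centre of (474, 66) mm, so it is about 1.5 mm off. Its top is at 55 mm, against an expected 56 mm.
- **Lifter:** it stands upright at about (479, −142) mm with the blade level. The blade's upper face measures 28 mm, as expected when it stands. Its tip is about 37 mm clear of the roundel's edge.
- **Dry roundel:** it is where it was, within about 1.5 mm, which is inside the camera calibration error.
- **Robot:** it is clear of everything. The largest wrist force I saw, about 6 N, came when seating the lifter on the bench.

In the final top view the arm hid the handle and the dry roundel, so I checked those two only with the scene camera. That camera reads heights about 2 mm low. No check failed.

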